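# Clamp a garden trowel in the sharpening cradle

## Task

Set the garden trowel (not the hand fork) up for sharpening: lift the sprung clamp bar of the cradle and turn it well aside until it parks, then lay the trowel's handle in the two V rests with the blade sticking out beyond the open end, hollow side up, and the butt up against the end stop. Then turn the bar back over the handle and lower it gently by hand onto it, without letting it snap down, so that the trowel ends up clamped. Leave the fork, the oil bottle and the file where they lie.

Things in the scene. Friction and masses are not known exactly. Their poses are not given: they have to be found in the camera images.
- cradle: Clamping cradle fixed on the bench: aluminium base plate 190 x 172 x 12 mm with two black V rests, a steel end stop and a post with the clamp bar. Origin on the bench, below seat. The handle's place runs along the cradle's y at x = 0; end stop at the +y end, the -y end is open: the blade belongs there. Post at x = -120 mm.
- seat (a point): On the cradle, 68 mm above the bench: where the axis of a seated 30 mm handle runs (along y), below the pad of the closed bar. The V rests (90 degree V, 16 mm thick along y, 56 mm wide, arms up to 66 mm above the bench) stand at y = +52 and -44 mm from here; between them 80 mm is free down to the base plate, 56 mm below this point.
- stop_face (a point): Middle of the end stop's face, 80 mm from seat along the cradle's +y and level with it; the handle's butt comes up against it. The stop is an upright steel plate 50 mm wide, 8 mm thick, top 92 mm above the bench.
- post_head (a point): Top of the post's slotted steel head (46 mm square), on the post's axis, 65 mm above the bench, 120 mm from seat along the cradle's -x. Fixed.
- clamp_lift (a joint): Height of the clamp bar over its lowest place, m, 0 to 0.036; 0 closed and empty, 0.002 to 0.003 resting on a seated handle. A spring pulls it down: about 9 N to lift at 0, 12 N at 0.024, weight included. A cross pin in the slot of the post's head lets the bar turn only when lifted 0.023 or more; turned aside, the pin rests on the head and the bar stays at 0.022.
- clamp_turn (a joint): Turn of the clamp bar about the post, rad: 0 = closed (bar along the cradle's +x, over the handle's place), growing counter-clockwise seen from above to 1.57 = aside (bar along the cradle's +y); stops at 1.75. Light friction: it stays where it is left out of the slot. In the slot it has about 0.03 play.
- clamp_grip (a point): Centre of the bar's black hand grip, on the post's axis: block 56 mm along the bar, 22 mm wide, 30 mm high, its centre 111 mm above the bench when clamp_lift is 0. x points along the bar to the pad. Beneath it the steel bar, 20 mm wide, 12 mm thick, reaches from 28 mm behind the post axis to 140 mm ahead; under the bar it is free down to the post's head.
- clamp_pad (a point): Middle of the underside of the rubber pad under the bar's far end, 120 mm from the post's axis, 80 mm above the bench when clamp_lift is 0. This pad comes down on the handle.
- trowel_grip (a point): Trowel, lying hollow side up: round wooden handle 30 mm thick, 140 mm long (last 25 mm steel ferrule), cranked neck, one broad pointed blade 90 x 60 mm; 252 mm, about 160 g. Point on the handle's axis, half-way along, 15 mm above the bench. x to the blade (tip at 182 mm), z out of the hollow side. Blade underside level with the handle's. Balances about 41 mm ahead of this point.
- trowel_butt (a point): Centre of the flat end of the trowel's handle, 70 mm behind trowel_grip, same axes.
- fork_grip (a point): Hand fork, not wanted: same handle as the trowel, but three prongs 80 mm long in place of the blade. Middle of its handle, x towards the prongs. Leave alone.
- oil_bottle: White squeeze bottle with a nozzle, 60 mm across, 155 mm high, standing; origin at the centre of its foot. Leave alone.
- file: Flat file 270 mm long with a wooden handle, lying, 26 mm high; origin on the bench near the middle of its length, x towards the tip. Leave alone.

How it is judged:
On the way, in this order (a step that is already met when the one before it is completed fails the run):
1. the bar is lifted clear of the slot and turned well aside (more than 1.0 rad), the trowel still out of the cradle (value of joint clamp_turn above 1 rad and value of joint clamp_lift above 0.019 m and horizontal distance between trowel_grip and cradle above 0.12 m), for 0.2 s.
2. with the bar still parked aside, the handle lies in both V rests, butt at the end stop, let go (value of joint clamp_turn above 0.9 rad and value of joint clamp_lift above 0.019 m and y of trowel_butt in the frame of cradle above 0.072 m and z of each of trowel_butt, trowel_grip in the frame of cradle below 0.073 m and z of trowel_grip in the frame of cradle above 0.062 m and angle between the x axis of trowel_grip and the y axis of cradle, either way round below 0.1 rad and contact force between the fingers and trowel below 0.1 N), for 0.2 s.
At the end, for the whole second after the job is handed in: Bar closed (turn within 0.12 rad of 0) and resting on the handle (clamp_lift 1 to 5.5 mm). Handle in both V rests, blade at the open end: middle within 5 mm of the rests' line and height, axis within 0.08 rad, butt within 8 mm of the stop, hollow side up within 0.3 rad; at rest (value of joint clamp_turn between -0.12 and 0.12 rad and value of joint clamp_lift between 0.001 and 0.0055 m and y of trowel_butt in the frame of cradle above 0.072 m and x of trowel_grip in the frame of cradle between -0.005 and 0.005 m and z of trowel_grip in the frame of cradle between 0.062 and 0.073 m and angle between the x axis of trowel_grip and the y axis of cradle, either way round below 0.08 rad and angle between trowel_grip's own z axis and vertical below 0.3 rad and linear speed of trowel below 0.02 m/s); the robot touches nothing.
It fails at once if the bar snaps down over the cradle (faster than 0.4 m/s) instead of being lowered (velocity of joint clamp_lift below -0.4 m/s and value of joint clamp_turn below 0.5 rad).
It fails at once if the fork is moved more than 25 mm (distance of fork_grip from where it was at the start of the episode above 0.025 m).
It fails at once if the oil bottle is moved more than 25 mm (distance of oil_bottle from where it was at the start of the episode above 0.025 m).
It fails at once if the file is moved more than 25 mm (distance of file from where it was at the start of the episode above 0.025 m).
It also fails if it takes over 72 s, if anything falls off the work surface, if the arm or the gripper's body presses on something with over 40 N, if the wrist force passes 120 N, or if a joint passes its speed limit or range.

## Robot

A 6-joint arm with a two-finger parallel gripper is mounted at the origin on the work surface. World frame = base frame: x ahead of the robot, y to its left, z up, the work surface at z = 0. Lengths are in m, angles in rad, forces in N, time in s.
With the tool pointing down it reaches from about 0.3 to 0.775 m from the base axis. Payload 14.6 kg.
Tool frame: the origin (TCP) lies midway between the tips of the shut fingers; the grasp point (between the pads) lies 19 mm behind it; z points along the fingers, y is the line along which they close (so a half turn about z gives the same grasp; the last joint's range is limited). The gripper opens to 94 mm and grips with 3 to 60 N. Pads are 16 mm wide; open, the fingers measure 119 mm over their backs; the gripper's body (75 mm by 177 mm) begins 78 mm behind the grasp point.
Start: joints at [-1.352, 0.3, 1.521, -0, 1.321, -0.067], TCP at [0.155, -0.528, 0.184] pointing down, gripper open.
Joint ranges: [-3.03, 3.03], [-0.79, 2.21], [0.23, 2.52], [-1.04, 4.18], [0, 3.07], [-2.55, 2.55]. Speed limits (rad/s): [2.22, 2.22, 2.57, 3.14, 3.14, 3.14].

## Interface

Orientations are given as [roll, pitch, yaw] about the fixed x, y, z axes, in that order (R = Rz(yaw) Ry(pitch) Rx(roll)).
In Python, from station import telemetry, optics, ctrl gives the robot as it stands.
- The arm moves only by the tool carry_out, never from a script. Its argument "plan" is a list that holds one entry, the list of rows, each a list of 7 numbers: the shift along the tool's x, y, z in mm, then the turn, a rotation vector about the tool's x, y, z in rad, then the finger opening in mm, from 0 to 94. A call has 1 to 20 rows; each row shifts and turns the commanded pose from where the row before left it, along the tool's axes as they then stand; what a row does not reach is not made up. A row lasts 1/12 s, in which the tool goes at most 41.7 mm and 7.16 degrees, less where a joint would pass 70% of its speed; a pose out of reach is approached as far as the arm can. A call with a gripper value outside its range is refused whole. The fingers move at their own pace and stop on an object; "squeeze" is the grip in N (left out, the last holds). Time passes only in rows, so rows that do not move let the fingers close. It gives the time, the measured TCP pose, the force, the opening and the grip force at its end, in the units of the state.
- telemetry.get_obs(): the state, without advancing time (a new reading comes with each control period).
- optics.camera(name): name is "side" or "top" or "wrist"; returns a dict with "pixels" (420x560x3 uint8, red, green, blue), "intrinsics" (3x3 intrinsics, pixels), "dist_coeffs" ([k1, k2, p1, p2, k3] as OpenCV has them; the pictures are not rectified), "origin" and "rotation" of the camera in the world. Camera axes: x right, y down, z forward; pixel columns grow to the right and rows downward; lengths in m; the calibration is good to about 2 mm. A picture is of the moment at which its call begins. There is no depth.
- ctrl.hand_in(): hands the job in; it is judged then, once.
The state is a dict: "time_s": time; "qpos": joint angles; "joint_vel": joint speeds; "tau": joint torques, N m; "ee_pos": TCP position; "eef_rot": TCP orientation; "force": force on the tool from outside, world axes, zero at the start; "moment": the same for the moment, N m; "grip_width": finger opening in m; "grip_force": force on a finger pad.
Only numpy, scipy, OpenCV 4.12 (cv2) and the standard library are available. Lean on these libraries where they do the work, as an engineer would, in place of code of your own. Each camera call takes 0.05 s, during which the arm holds its last target. There are 200 camera calls.

## Working session

There is one attempt and no reset: what is moved stays moved. The work goes in short steps, Python scripts to look and compute and a tool call to move; the robot and the scene stay as the last step left them, time stands still between calls to the robot, and variables do not carry over. Pictures are saved under pics/ and viewed, at most 10 in all, crops included, and the job is handed in when it is done.

Besides the shell and the picture viewer there is one more tool, called after "Request:" by a JSON object that holds its "op" and its "data". carry_out: Moves the arm, as the interface text tells. Its arguments: {"type":"object","properties":{"plan":{"type":"array","items":{"type":"array","items":{"type":"array","items":{"type":"number"}}}},"squeeze":{"type":"number"}},"required":["plan"]}

```bash
ls; mkdir -p pics
python3 - <<'E'
from station import telemetry, optics, ctrl
import cv2
print(telemetry.get_obs())
for n in ("top","side"):
    c=optics.camera(n); cv2.imwrite(f"pics/{n}0.png",c["pixels"][:,:,::-1]); print(n,c["intrinsics"],c["dist_coeffs"],c["origin"],c["rotation"])
E
```

```text
pics
{'time_s': 0.0, 'qpos': array([-1.35159562e+00,  3.00440539e-01,  1.52156749e+00, -1.87022132e-05,
        1.32068965e+00, -6.65844968e-02]), 'joint_vel': array([-1.58047474e-03,  7.66268867e-04,  6.36668925e-05, -6.39250085e-04,
        5.30068533e-04,  1.24985543e-03]), 'tau': array([-2.75664141e-03, -5.31807876e+01, -3.52732587e+01,  7.06564612e-02,
        2.43387348e-02, -8.21946969e-05]), 'ee_pos': array([ 0.15499053, -0.52741965,  0.18300885]), 'eef_rot': array([-3.14048888e+00, -5.54477882e-05,  2.85789808e-01]), 'force': array([-0.10582897,  0.10700473, -0.24552439]), 'moment': array([ 0.01214302, -0.00868854,  0.00986658]), 'grip_force': 0.0, 'grip_width': 0.09399269522141417}
top [[415.00556578   0.         279.7965593 ]
 [  0.         415.00556578 211.84869621]
 [  0.           0.           1.        ]] [-0.0705953  0.         0.         0.         0.       ] [0.4627873  0.03129264 1.19649807] [-3.04510926 -0.00929111 -1.54649137]
side [[443.21216234   0.         282.88443665]
 [  0.         443.21216234 200.0869322 ]
 [  0.           0.           1.        ]] [-0.07867198  0.          0.          0.          0.        ] [0.4233561  0.80635531 0.85216426] [-2.31799044 -0.01141682 -2.94399207]
```

View pics/top0.png

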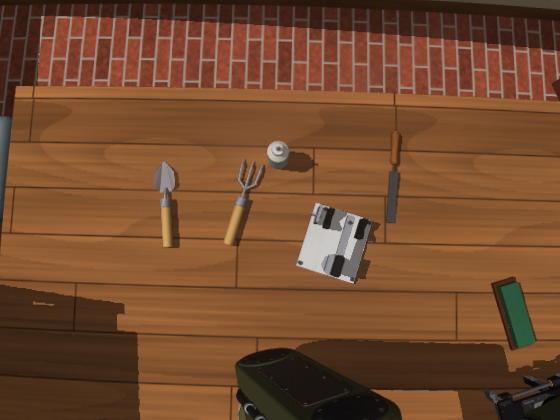

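View pics/side0.png

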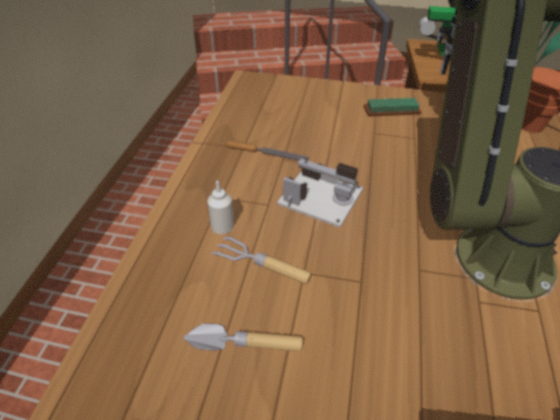

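Top view: the trowel is at about (167,205), tip up at (164,163) and butt at (168,246). The fork is at (240,205), the bottle at (278,153), the file at (393,175) and the cradle at (335,243). I'll zoom in on the cradle.

```bash
cat > h.py <<'E'
import numpy as np, cv2
from scipy.spatial.transform import Rotation as R
from station import telemetry, optics
def rot(c):
    r=np.array(c["rotation"]); return r if r.shape==(3,3) else R.from_euler("xyz",r).as_matrix()
def ray(c,uv):
    p=cv2.undistortPoints(np.float64(uv).reshape(-1,1,2),c["intrinsics"],np.float64(c["dist_coeffs"]))[:,0]
    return np.c_[p,np.ones(len(p))]@rot(c).T
def plane(c,uv,z):
    d=ray(c,uv); o=np.array(c["origin"]); return o+d*((z-o[2])/d[:,2])[:,None]
def proj(c,P):
    M=rot(c); r=cv2.Rodrigues(M.T)[0]
    return cv2.projectPoints(np.float64(P),r,-M.T@np.array(c["origin"]),c["intrinsics"],np.float64(c["dist_coeffs"]))[0][:,0]
E
python3 - <<'E'
from h import *
a=optics.camera("top"); s=optics.camera("side")
A=cv2.resize(a["pixels"][190:300,280:400],None,fx=3.3,fy=4,interpolation=cv2.INTER_CUBIC)
A=cv2.resize(a["pixels"][195:295,285:385],(400,400),interpolation=cv2.INTER_CUBIC)
B=cv2.resize(s["pixels"][140:240,270:370],(400,400),interpolation=cv2.INTER_CUBIC)
cv2.imwrite("pics/crop.png",np.hstack([A,B])[:,:,::-1])
print(plane(a,[[168,246],[164,163],[335,243],[231,244],[278,153]],0.0))
print(plane(s,[[301,342],[185,337],[320,195]],0.0))
E
```

```text
[[ 0.47182506  0.34278909  0.        ]
 [ 0.71457832  0.36706301  0.        ]
 [ 0.49260656 -0.13836791  0.        ]
 [ 0.48242128  0.16103605  0.        ]
 [ 0.75253546  0.03250164  0.        ]]
[[ 0.47012648  0.3278437   0.        ]
 [ 0.71437389  0.36759811  0.        ]
 [ 0.49441669 -0.1408852   0.        ]]
```

View pics/crop.png

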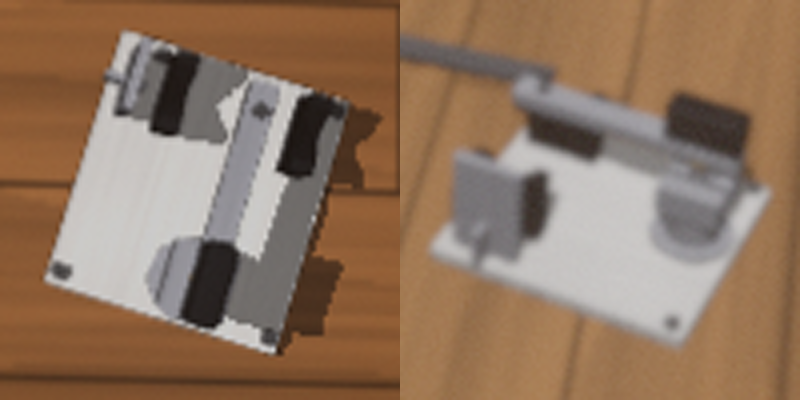

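The crop shows the base plate corners (top, crop/4 plus offset) at about (316,202), (372,220), (354,283) and (296,265). The black grip is at (337,266), the stop at the left edge and the bar running up the image, so cradle +x is about world +x turned slightly clockwise. Next I'll measure the pose and the trowel.

Run:
```python
from h import *
a=optics.camera("top"); s=optics.camera("side")
off=np.array([285,195])
c=np.array([[125,30],[347,100],[278,353],[45,280]])/4+off
P=plane(a,c,.012)[:,:2]; print("corners",P,"sides",[np.linalg.norm(P[i]-P[(i+1)%4]) for i in range(4)],"ctr",P.mean(0))
e=[P[0]-P[3],P[1]-P[2]]; print("yaw x",[np.arctan2(v[1],v[0]) for v in e]); 
f=[P[0]-P[1],P[3]-P[2]]; print("yaw y",[np.arctan2(v[1],v[0])-np.pi/2 for v in f])
yaw=np.mean([np.arctan2(v[1],v[0]) for v in e])
g=plane(a,[[210/4+285,283/4+195]],.126)[0]; print("grip top",g)
# trowel
for n,c,box in(("top",a,(130,150,205,260)),("side",s,(170,310,320,365))):
    x0,y0,x1,y1=box; hsv=cv2.cvtColor(c["pixels"][y0:y1,x0:x1],cv2.COLOR_RGB2HSV)
    wood=cv2.inRange(hsv,(10,90,150),(30,255,255)) if 0 else None
    steel=cv2.inRange(hsv,(0,0,90),(180,60,255))
    print(n,"handle hsv",cv2.cvtColor(c["pixels"][225:226,167:168],cv2.COLOR_RGB2HSV) if n=="top" else hsv[342-y0,275-x0], "bench", hsv[3,3])
    hd=cv2.inRange(hsv,(16,80,120),(30,255,255))
    for nm,m in(("steel",steel),("handle",hd)):
        k=cv2.findContours(m,cv2.RETR_EXTERNAL,cv2.CHAIN_APPROX_NONE)[0]; k=max(k,key=cv2.contourArea)
        r=cv2.minAreaRect(k); print(n,nm,cv2.contourArea(k),r); bp=cv2.boxPoints(r)+[x0,y0]
        print(plane(c,bp,.015))
```

```text
corners [[ 0.60733296 -0.08114874]
 [ 0.56077235 -0.242088  ]
 [ 0.37950796 -0.1937971 ]
 [ 0.42738585 -0.02727312]] sides [np.float64(0.1675390596863276), np.float64(0.1875867518741535), np.float64(0.17327011211327262), np.float64(0.18783914686301964)] ctr [ 0.49374978 -0.13607674]
yaw x [np.float64(-0.2909034844888269), np.float64(-0.26036403280150305)]
yaw y [np.float64(-0.2816166818129202), np.float64(-0.27996228426264946)]
grip top [ 0.43125268 -0.12772989  0.126     ]
top handle hsv [[[ 17 140 180]]] bench [ 13 166 138]
top steel 497.5 ((34.0, 34.0), (44.0, 20.0), 90.0)
[[0.71375531 0.39236698 0.015     ]
 [0.71501121 0.33374685 0.015     ]
 [0.58658457 0.32714369 0.015     ]
 [0.58514918 0.38508586 0.015     ]]
top handle 272.5 ((35.335636138916016, 76.87706756591797), (40.04983139038086, 8.04150104522705), 86.98721313476562)
[[0.58244855 0.36672909 0.015     ]
 [0.58424611 0.34353481 0.015     ]
 [0.47002115 0.33190484 0.015     ]
 [0.46818308 0.3548864  0.015     ]]
side handle hsv [ 19  97 206] bench [ 15 132 159]
side steel 1022.5 ((45.0, 26.5), (25.0, 62.0), 90.0)
[[0.72216503 0.34620283 0.015     ]
 [0.59201705 0.31812154 0.015     ]
 [0.57717028 0.37500586 0.015     ]
 [0.70172499 0.40194482 0.015     ]]
side handle 802.0 ((104.89301300048828, 31.552400588989258), (55.83916473388672, 17.908184051513672), 7.594643592834473)
[[0.57839084 0.37003788 0.015     ]
 [0.58395777 0.32880075 0.015     ]
 [0.46584914 0.3221662  0.015     ]
 [0.46391288 0.36314041 0.015     ]]
```

Request:
{"op": "carry_out", "data": {"plan": [[[21,-17,-4.4,0,0,0,94],[21,-17,-4.4,0,0,0,94],[21,-17,-4.4,0,0,0,94],[21,-17,-4.4,0,0,0,94],[21,-17,-4.4,0,0,0,94],[21,-17,-4.4,0,0,0,94],[21,-17,-4.4,0,0,0,94],[21,-17,-4.4,0,0,0,94],[21,-17,-4.4,0,0,0,94],[21,-17,-4.4,0,0,0,94],[21,-17,-4.4,0,0,0,94],[21,-17,-4.4,0,0,0,94],[21,-17,-4.4,0,0,0,94],[21,-17,-4.4,0,0,0,94],[21,-17,-4.4,0,0,0,94],[21,-17,-4.4,0,0,0,94],[21,-17,-4.4,0,0,0,94],[21,-17,-4.4,0,0,0,94]]], "squeeze": 40}}

```text
time_s: 1.8
ee_pos: [0.432, -0.1262, 0.2631]
eef_rot: [3.141, -0.0, 0.286]
force: [0.2, -0.3, -0.2]
grip_width: 0.0938
grip_force: 0.0
```

Request:
{"op": "carry_out", "data": {"plan": [[[0,0,0,0,0,0.094,94],[0,0,0,0,0,0.094,94],[0,0,0,0,0,0.094,94],[0,0,0,0,0,0.094,94],[0,0,0,0,0,0.094,94],[0,0,0,0,0,0.094,94],[0,0,0,0,0,0,94],[0,0,0,0,0,0,94]]]}}

```text
time_s: 2.47
ee_pos: [0.4314, -0.1275, 0.2628]
eef_rot: [-3.142, -0.0, -0.275]
force: [-0.8, 0.4, -0.1]
grip_width: 0.0941
grip_force: 0.0
```

Run:
```python
from h import *
w=optics.camera("wrist"); cv2.imwrite("pics/w1.png",w["pixels"][:,:,::-1]); print(w["intrinsics"],w["origin"],rot(w))
print(telemetry.get_obs()["qpos"])
```

```text
[[339.05549622   0.         278.72556208]
 [  0.         339.05549622 214.84226343]
 [  0.           0.           1.        ]] [ 0.51303223 -0.15008802  0.46479541] [[-2.72077594e-01 -9.21206593e-01 -2.78122626e-01]
 [-9.62275313e-01  2.60486797e-01  7.85674914e-02]
 [ 7.03809514e-05  2.89006991e-01 -9.57326984e-01]]
[-3.68874646e-01  1.91590562e-02  1.66217398e+00  5.71134983e-05
  1.46017306e+00  1.47679898e+00]
```

View pics/w1.png

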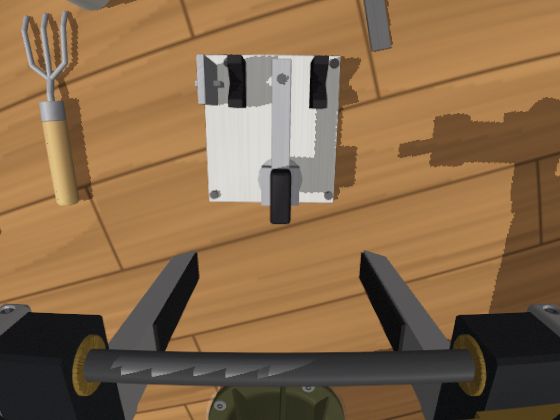

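Wrist view: the black grip spans about (271–291, 169–224), the bar runs up to (282,58), the stop is at the left at (203,80), and the V rests are at (236,82) and (319,82). I'll measure these now.

Run:
```python
from h import *
w=optics.camera("wrist"); p=w["pixels"]; g=p.max(2)
x0,y0,x1,y1=262,160,302,232
m=(g[y0:y1,x0:x1]<60).astype(np.uint8)
k=max(cv2.findContours(m,cv2.RETR_EXTERNAL,cv2.CHAIN_APPROX_NONE)[0],key=cv2.contourArea); r=cv2.minAreaRect(k)
print(r); c=cv2.boxPoints(r)+[x0,y0]; P=plane(w,c,.126); print(c,P,P.mean(0),[np.linalg.norm(P[i]-P[i-1]) for i in range(4)])
# bar edges at z=.096: bright/dark row profile
Q=plane(w,[[272.5,62],[273,160],[291.5,62],[291.5,160],[282,57]],.096); print(Q)
for v in(75,110,150): print(v,p[v,264:302].mean(1).astype(int))
# plate corners
C=plane(w,[[341,57],[337,203],[209,203]],.012)[:,:2]; print(C,np.linalg.norm(np.diff(C,axis=0),axis=1),[np.arctan2(*(C[0]-C[1])[::-1]),np.arctan2(*(C[2]-C[1])[::-1])-np.pi/2])
```

```text
((18.0, 36.0), (54.0, 20.0), 90.0)
[[270. 169.]
 [290. 169.]
 [290. 223.]
 [270. 223.]] [[ 0.46327919 -0.12692775  0.126     ]
 [ 0.45782313 -0.14626185  0.126     ]
 [ 0.40276395 -0.1312713   0.126     ]
 [ 0.4084782  -0.1110314   0.126     ]] [ 0.43308612 -0.12887307  0.126     ] [np.float64(0.05705998835195842), np.float64(0.020089201999303335), np.float64(0.057063381364428685), np.float64(0.0210310798262383)]
[[ 0.56379811 -0.1578359   0.096     ]
 [ 0.46743797 -0.13075156  0.096     ]
 [ 0.55856526 -0.17642834  0.096     ]
 [ 0.46198659 -0.15008436  0.096     ]
 [ 0.56582526 -0.1684324   0.096     ]]
75 [143 145 149 148 145 143 144 146 165 178 181 180 178 164 127 105 103 104
 104 101 103 113 177 161 158 178 155 152 211 211 212 213 215 217 215 211
 216 217]
110 [215 216 217 217 216 216 216 194 175 177 178 177 176 177 177 176 177 179
 177 178 179 179 181 181 177 171 144 209 213 214 213 216 217 218 215 217
 218 216]
150 [217 217 218 218 216 216 217 184 174 178 178 177 178 178 177 177 177 175
 176 178 178 180 181 180 179 143 206 215 217 215 214 216 217 217 217 217
 216 216]
[[ 0.55840304 -0.24365175]
 [ 0.37604996 -0.19523115]
 [ 0.42423089 -0.02463049]] [0.18867221 0.17727376] [np.float64(-0.2595428704122214), np.float64(-0.27525077982030965)]
```

Request:
{"op": "carry_out", "data": {"plan": [[[1.2,0.7,25,0,0,0,94],[0,0,35,0,0,0,94],[0,0,35,0,0,0,70],[0,0,35,0,0,0,50],[0,0,28,0,0,0,50],[0,0,13,0,0,0,50],[0,0,1,0,0,0,40],[0,0,0,0,0,0,30],[0,0,0,0,0,0,15],[0,0,0,0,0,0,15],[0,0,0,0,0,0,15],[0,0,0,0,0,0,15]]], "squeeze": 40}}

```text
time_s: 3.57
ee_pos: [0.4328, -0.1287, 0.0915]
eef_rot: [3.141, -0.001, -0.278]
force: [-0.6, -0.1, -0.2]
grip_width: 0.0309
grip_force: 0.0
```

Request:
{"op": "carry_out", "data": {"plan": [[[0,0,0,0,0,0,15],[0,0,0,0,0,0,15],[0,0,0,0,0,0,15],[0,0,0,0,0,0,15]]]}}

```text
time_s: 3.9
ee_pos: [0.4326, -0.1289, 0.0911]
eef_rot: [3.141, -0.001, -0.278]
force: [-2.0, -4.2, 5.9]
grip_width: 0.0216
grip_force: 40.0
```

Request:
{"op": "carry_out", "data": {"plan": [[[0,0,-5,0,0,0,15],[0,0,-5,0,0,0,15],[0,0,-5,0,0,0,15],[0,0,-5,0,0,0,15],[0,0,-5,0,0,0,15],[0,0,-4,0,0,0,15],[0,0,0,0,0,0,15],[0,0,0,0,0,0,15]]], "squeeze": 50}}

```text
time_s: 4.57
ee_pos: [0.4321, -0.1287, 0.119]
eef_rot: [3.141, 0.001, -0.278]
force: [4.0, -6.1, -12.9]
grip_width: 0.0212
grip_force: 50.0
```

Request:
{"op": "carry_out", "data": {"plan": [[[0,0,0,0,0,-0.11,15],[0,0,0,0,0,-0.11,15],[0,0,0,0,0,-0.11,15],[0,0,0,0,0,-0.11,15],[0,0,0,0,0,-0.11,15],[0,0,0,0,0,-0.11,15],[0,0,0,0,0,-0.11,15],[0,0,0,0,0,-0.11,15],[0,0,0,0,0,-0.11,15],[0,0,0,0,0,-0.11,15],[0,0,0,0,0,-0.11,15],[0,0,0,0,0,-0.11,15],[0,0,0,0,0,-0.11,15],[0,0,0,0,0,-0.11,15],[0,0,0,0,0,0,15],[0,0,0,0,0,0,15]]]}}

```text
time_s: 5.9
ee_pos: [0.4311, -0.1271, 0.1182]
eef_rot: [-3.137, -0.002, 1.263]
force: [-0.5, 5.5, -11.6]
grip_width: 0.0215
grip_force: 50.0
```

Now lower until the pin rests on the head (about 6 mm), then open.

Request:
{"op": "carry_out", "data": {"plan": [[[0,0,2,0,0,0,15],[0,0,2,0,0,0,15],[0,0,2,0,0,0,15],[0,0,1,0,0,0,15],[0,0,0,0,0,0,15],[0,0,0,0,0,0,15]]]}}

```text
time_s: 6.4
ee_pos: [0.4314, -0.1272, 0.1129]
eef_rot: [-3.138, -0.002, 1.262]
force: [-8.2, 8.0, 10.1]
grip_width: 0.0216
grip_force: 50.0
```

Request:
{"op": "carry_out", "data": {"plan": [[[0,0,0,0,0,0,50],[0,0,0,0,0,0,50],[0,0,0,0,0,0,50],[0,0,0,0,0,0,50],[0,0,-20,0,0,0,50],[0,0,-35,0,0,0,80],[0,0,-35,0,0,0,94],[0,0,-35,0,0,0,94],[0,0,-20,0,0,0,94]]]}}

```text
time_s: 7.15
ee_pos: [0.433, -0.1287, 0.2615]
eef_rot: [3.138, 0.0, 1.262]
force: [-0.4, 0.2, -0.3]
grip_width: 0.0733
grip_force: 0.0
```

Run:
```python
from h import *
t=optics.camera("top"); w=optics.camera("wrist"); cv2.imwrite("pics/t2.png",np.hstack([cv2.resize(t["pixels"][195:295,285:385],(400,400)),cv2.resize(w["pixels"],(400,300),interpolation=cv2.INTER_AREA).copy() if 0 else cv2.copyMakeBorder(cv2.resize(w["pixels"],(400,300),interpolation=cv2.INTER_AREA),0,100,0,0,cv2.BORDER_CONSTANT)])[:,:,::-1])
o=telemetry.get_obs(); print(o["ee_pos"],o["eef_rot"],o["qpos"])
```

```text
[ 0.43352468 -0.12897702  0.26107042] [3.13572009e+00 2.43110511e-04 1.26171848e+00] [-3.70252051e-01  2.16647505e-02  1.66349753e+00  1.17218141e-04
  1.45055393e+00 -6.11886354e-02]
```

View pics/t2.png

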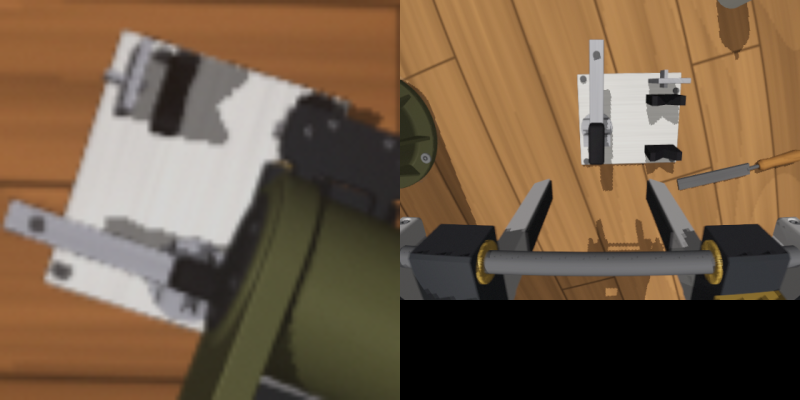

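The bar is parked aside. I'll check the V rests in this same view, then go to the trowel.

Run:
```python
from h import *
w=optics.camera("wrist"); p=w["pixels"]; x0,y0,x1,y1=335,95,410,240
m=(p.max(2)[y0:y1,x0:x1]<60).astype(np.uint8)
ax=np.array([np.cos(.272),-np.sin(.272)]); ay=np.array([-ax[1],ax[0]]); s=np.array([.5480,-.161])
for k in sorted(cv2.findContours(m,cv2.RETR_EXTERNAL,cv2.CHAIN_APPROX_NONE)[0],key=cv2.contourArea)[-2:]:
    b=cv2.boundingRect(k); c=cv2.boxPoints(cv2.minAreaRect(k))+[x0,y0]
    P=plane(w,c,.066)[:,:2]-s; print(b,np.c_[P@ax,P@ay].round(4).tolist())
# stop top edge
P=plane(w,[[454,109],[483,113]],.092)[:,:2]-s; print(np.c_[P@ax,P@ay])
```

```text
(10, 36, 56, 17) [[-0.039, 0.0446], [-0.0392, 0.0628], [0.0252, 0.0612], [0.0262, 0.0427]]
(8, 108, 53, 24) [[-0.0404, -0.0228], [0.024, -0.0252], [0.0259, -0.055], [-0.0398, -0.0524]]
[[0.07498321 0.08519544]
 [0.10899042 0.08079008]]
```

Request:
{"op": "carry_out", "data": {"plan": [[[28,-1,0,0,0,0,94],[28,-1,0,0,0,0,94],[28,-1,0,0,0,0,94],[28,-1,0,0,0,0,94],[28,-1,0,0,0,0,94],[28,-1,0,0,0,0,94],[28,-1,0,0,0,0,94],[28,-1,0,0,0,0,94],[28,-1,0,0,0,0,94],[28,-1,0,0,0,0,94],[28,-1,0,0,0,0,94],[28,-1,0,0,0,0,94],[28,-1,0,0,0,0,94],[28,-1,0,0,0,0,94],[28,-1,0,0,0,0,94],[28,-1,0,0,0,0,94],[28,-1,0,0,0,0,94],[28,-1,0,0,0,0,94]]]}}

```text
time_s: 8.8
ee_pos: [0.5684, 0.3583, 0.2556]
eef_rot: [-3.14, 0.002, 1.262]
force: [0.1, -0.1, 1.4]
grip_width: 0.0941
grip_force: 0.0
```

Request:
{"op": "carry_out", "data": {"plan": [[[0,0,0,0,0,-0.11,94],[0,0,0,0,0,-0.11,94],[0,0,0,0,0,-0.11,94],[0,0,0,0,0,-0.11,94],[0,0,0,0,0,-0.11,94],[0,0,0,0,0,-0.11,94],[0,0,0,0,0,-0.11,94],[0,0,0,0,0,-0.11,94],[0,0,0,0,0,-0.11,94],[0,0,0,0,0,-0.11,94],[0,0,0,0,0,-0.11,94],[0,0,0,0,0,-0.11,94],[0,0,0,0,0,-0.11,94],[0,0,0,0,0,-0.11,94],[0,0,0,0,0,-0.11,94],[0,0,0,0,0,-0.11,94],[0,0,0,0,0,-0.11,94],[0,0,0,0,0,-0.11,94],[0,0,0,0,0,0,94],[0,0,0,0,0,0,94]]]}}

```text
time_s: 10.47
ee_pos: [0.5684, 0.357, 0.2562]
eef_rot: [-3.141, -0.002, -3.045]
force: [0.0, -0.5, 0.4]
grip_width: 0.0939
grip_force: 0.0
```

Run:
```python
from h import *
w=optics.camera("wrist"); cv2.imwrite("pics/w3.png",w["pixels"][:,:,::-1])
o=telemetry.get_obs(); print(o["ee_pos"],o["eef_rot"],o["qpos"])
```

```text
[0.56839715 0.35698229 0.25658451] [-3.14100456e+00 -1.43856454e-03 -3.04539000e+00] [ 5.06219141e-01  5.52209065e-01  1.00146254e+00  3.40995646e-05
  1.58947481e+00 -1.16077965e+00]
```

View pics/w3.png

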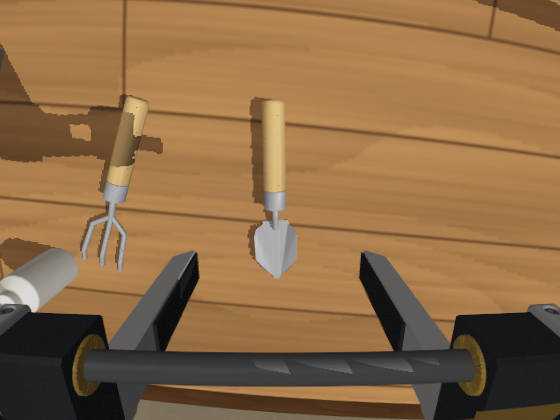

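Wrist view: the trowel handle runs from (273,100) at the butt to the ferrule end at (275,208). The tip is at (277,277), between the fingers. The fork is well to the left.

Run:
```python
from h import *
w=optics.camera("wrist")
x0,y0,x1,y1=255,90,295,215
hsv=cv2.cvtColor(w["pixels"][y0:y1,x0:x1],cv2.COLOR_RGB2HSV)
m=cv2.inRange(hsv,(15,60,150),(32,160,255))
k=max(cv2.findContours(m,cv2.RETR_EXTERNAL,cv2.CHAIN_APPROX_NONE)[0],key=cv2.contourArea); print(np.array(cv2.boundingRect(k))+[x0,y0,0,0])
r=cv2.boxPoints(cv2.minAreaRect(k))+[x0,y0]; P=plane(w,r,.018); print(r,P)
Q=plane(w,[[273.5,110],[275.5,205],[277,277]],.015); d=Q[1]-Q[0]; print(Q,np.arctan2(d[1],d[0]),np.arctan2(*(Q[2]-Q[0])[1::-1]))
b=plane(w,[[273,101],[275,208]],.018);print(b,np.linalg.norm(b[1]-b[0]))
```

```text
[255  90  40 125]
[[255.  90.]
 [294.  90.]
 [294. 214.]
 [255. 214.]] [[0.45879688 0.31719021 0.018     ]
 [0.45421871 0.36517384 0.018     ]
 [0.61320411 0.38233401 0.018     ]
 [0.6182864  0.32965946 0.018     ]]
[[0.48058297 0.34213213 0.015     ]
 [0.60383815 0.35622196 0.015     ]
 [0.71126445 0.36843873 0.015     ]] 0.11382026964031751 0.11354812112384255
[[0.4698294  0.34055768 0.018     ]
 [0.60726833 0.35589495 0.018     ]] 0.13829205282013138
```

Request:
{"op": "carry_out", "data": {"plan": [[[1.5,-5,20,0,0,-0.015,94],[0,0,35,0,0,0,94],[0,0,35,0,0,0,94],[0,0,35,0,0,0,94],[0,0,35,0,0,0,70],[0,0,35,0,0,0,60],[0,0,28,0,0,0,60],[0,0,17,0,0,0,60],[0,0,7,0,0,0,60],[0,0,3,0,0,0,60],[0,0,0,0,0,0,60],[0,0,0,0,0,0,40]]], "squeeze": 30}}

```text
time_s: 11.57
ee_pos: [0.5682, 0.3523, 0.0092]
eef_rot: [3.141, 0.002, -3.027]
force: [0.9, 0.8, 1.1]
grip_width: 0.0564
grip_force: 0.0
```

Request:
{"op": "carry_out", "data": {"plan": [[[0,0,0,0,0,0,20],[0,0,0,0,0,0,20],[0,0,0,0,0,0,20],[0,0,0,0,0,0,20],[0,0,0,0,0,0,20],[0,0,0,0,0,0,20],[0,0,0,0,0,0,20]]]}}

```text
time_s: 12.15
ee_pos: [0.5675, 0.3519, 0.0078]
eef_rot: [3.142, -0.0, -3.026]
force: [0.2, -1.0, -0.2]
grip_width: 0.0202
grip_force: 0.0
```

Run:
```python
from h import *
w=optics.camera("wrist"); s=optics.camera("side")
A=cv2.copyMakeBorder(cv2.resize(w["pixels"],(400,300),interpolation=cv2.INTER_AREA),0,100,0,0,cv2.BORDER_CONSTANT)
B=cv2.resize(s["pixels"][290:390,210:310],(400,400),interpolation=cv2.INTER_CUBIC)
cv2.imwrite("pics/w4.png",np.hstack([A,B])[:,:,::-1])
o=telemetry.get_obs(); print(o["ee_pos"],o["grip_width"],o["grip_force"])
```

```text
[0.56753578 0.35198395 0.00774273] 0.019868824111596597 0.0
```

View pics/w4.png

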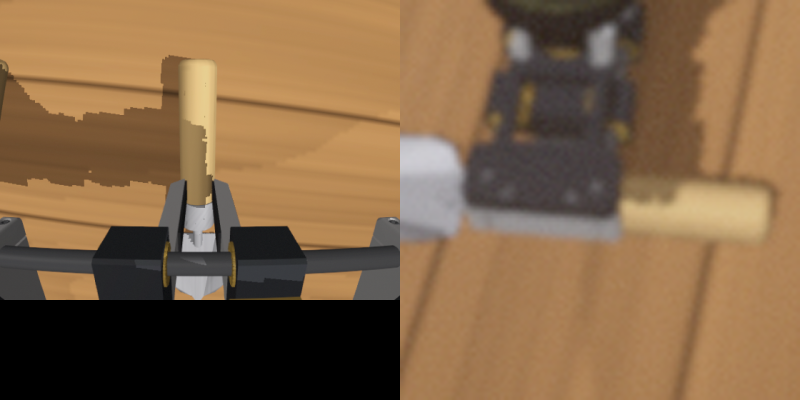

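Run:
```python
from h import *
w=optics.camera("wrist"); o=telemetry.get_obs(); M=R.from_euler("xyz",o["eef_rot"]).as_matrix(); T=o["ee_pos"]
f=lambda p:(proj(w,[T+M@np.array(p)])[0]*400/560).round(0)
for p in ([0,0,0],[8,10,0],[8,-10,0],[8,15,0],[8,-15,0],[8,10,-19],[8,-10,-19],[8,22,0],[8,-22,0]): print(p,f(np.array(p)/1000))
u=np.array([np.cos(.112),np.sin(.112),0]);b=np.array([.468,.3405,.015]);n=np.array([-u[1],u[0],0])
for t in(0,40,80,100,115,140): print(t,(proj(w,[b+u*t/1e3+n*.015,b+u*t/1e3-n*.015])*400/560).round(0).tolist())
p=w["pixels"]
for v in (120,160,200,240,255,270,285,295): print(v,''.join('%4d'%x for x in p[v,240:320:3,:].astype(int).sum(1)//3))
```

```text
[0, 0, 0] [199. 178.]
[8, 10, 0] [210. 170.]
[8, -10, 0] [187. 170.]
[8, 15, 0] [215. 170.]
[8, -15, 0] [182. 170.]
[8, 10, -19] [211. 178.]
[8, -10, -19] [186. 178.]
[8, 22, 0] [223. 170.]
[8, -22, 0] [174. 170.]
0 [[218.0, 60.0], [179.0, 60.0]]
40 [[217.0, 112.0], [180.0, 112.0]]
80 [[216.0, 160.0], [181.0, 160.0]]
100 [[216.0, 182.0], [181.0, 181.0]]
115 [[215.0, 197.0], [181.0, 197.0]]
140 [[214.0, 221.0], [182.0, 221.0]]
120   92  91  92  92 105 123 138 155 166 172 179 185 189 190 191 193 185 192 186 178 165 151 148 149 148 147 148
160   87  87  87  86 102 121 138 154 166 173 179 184 188 190 192 192 192 191 181 175 153 144 141 141 142 141 141
200   85  85  85  86  98 114 119 122 125 125 125 123 121 117 114 108 105 189 176 170 156 138 137 138 137 137 136
240   80  79  80  78  90 109 118 121 123 124 123 121 120 116 110 104 101 184 170 160 146 130 133 137 139 138 138
255   83  95 100 101 101 100  68  64 123 124 122 121 119 114 109 103 101  92  80  30  95 102 100 101 103 124 135
270  100 100 100 100 101  96  19  37 123 124 121 119 118 114 108 103  99  89  77  30  21 102 100 100 102 100 100
285  101 101 101 102 100  24  18  69 115 120 120 119 118 112 106 100 170  97 175  62  22  38 100 101 100 102 101
295  101 100 100 101  81  20  17 132 149 161 168 178 181 187 189 192 194 183 173 156  20  21  99 101 101 101 101
```

The fingers reached the 20 mm I commanded without any force, so I'll close further and see where they stop.

Request:
{"op": "carry_out", "data": {"plan": [[[0,0,0,0,0,0,0],[0,0,0,0,0,0,0],[0,0,0,0,0,0,0],[0,0,0,0,0,0,0]]]}}

```text
time_s: 12.63
ee_pos: [0.568, 0.3518, 0.0084]
eef_rot: [-3.142, 0.001, -3.026]
force: [0.1, -2.2, 3.8]
grip_width: 0.0007
grip_force: 2.2
```

Run:
```python
from h import *
w=optics.camera("wrist"); s=optics.camera("side"); o=telemetry.get_obs(); T=o["ee_pos"]; M=R.from_euler("xyz",o["eef_rot"]).as_matrix()
A=cv2.resize(w["pixels"][190:350,200:360],(400,400),interpolation=cv2.INTER_CUBIC)
B=cv2.resize(s["pixels"][300:380,210:290],(400,400),interpolation=cv2.INTER_CUBIC)
for z in (0,-.0225):
  for q in ([0,0,z],[.008,.01,z],[.008,-.01,z],[-.008,-.01,z],[-.008,.01,z]):
    P=[T+M@np.array(q)]; a=(proj(w,P)[0]-[200,190])*2.5; b=(proj(s,P)[0]-[210,300])*5; print(q,a.round(),b.round())
    cv2.circle(A,tuple(int(v) for v in a),3,(255,0,0) if z==0 else (0,255,0),-1); cv2.circle(B,tuple(int(v) for v in b),3,(255,0,0) if z==0 else (0,255,0),-1)
cv2.imwrite("pics/w5.png",np.hstack([A,B])[:,:,::-1])
```

```text
[0, 0, 0] [195. 150.] [216. 208.]
[0.008, 0.01, 0] [235. 120.] [232. 231.]
[0.008, -0.01, 0] [156. 120.] [238. 188.]
[-0.008, -0.01, 0] [157. 178.] [200. 185.]
[-0.008, 0.01, 0] [234. 178.] [194. 228.]
[0, 0, -0.0225] [195. 187.] [214. 180.]
[0.008, 0.01, -0.0225] [239. 155.] [230. 203.]
[0.008, -0.01, -0.0225] [152. 155.] [236. 160.]
[-0.008, -0.01, -0.0225] [153. 218.] [198. 157.]
[-0.008, 0.01, -0.0225] [238. 218.] [191. 200.]
```

View pics/w5.png

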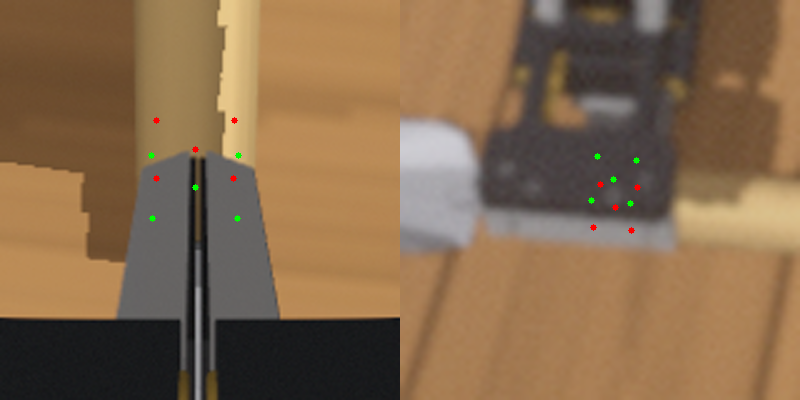

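The tips sit on top of the handle: the dots show the finger ends about 22 mm behind the reported TCP, and the handle lies undisturbed beneath them. So I'll rise a little, open, and go lower by that amount while watching the force.

Request:
{"op": "carry_out", "data": {"plan": [[[0,0,-6,0,0,0,60],[0,0,0,0,0,0,60],[0,0,0,0,0,0,60],[0,0,0,0,0,0,60],[0,0,0,0,0,0,60],[0,0,0,0,0,0,60],[0,0,0,0,0,0,60],[0,0,4,0,0,0,60],[0,0,4,0,0,0,60],[0,0,4,0,0,0,60],[0,0,0,0,0,0,60],[0,0,0,0,0,0,60]]]}}

```text
time_s: 13.73
ee_pos: [0.5674, 0.3519, 0.0013]
eef_rot: [-3.141, -0.001, -3.026]
force: [-0.2, -0.6, -0.6]
grip_width: 0.06
grip_force: 0.0
```

Request:
{"op": "carry_out", "data": {"plan": [[[0,0,4,0,0,0,60],[0,0,4,0,0,0,60],[0,0,4,0,0,0,60],[0,0,0,0,0,0,60],[0,0,0,0,0,0,60]]]}}

```text
time_s: 14.15
ee_pos: [0.5674, 0.3518, -0.0106]
eef_rot: [-3.141, -0.001, -3.026]
force: [0.5, 0.1, 0.2]
grip_width: 0.0598
grip_force: 0.0
```

There's no contact at a reported −11 mm, which confirms the offset. I'll go 4 mm lower and close.

Request:
{"op": "carry_out", "data": {"plan": [[[0,0,2,0,0,0,60],[0,0,2,0,0,0,60],[0,0,0,0,0,0,40],[0,0,0,0,0,0,20],[0,0,0,0,0,0,20],[0,0,0,0,0,0,20],[0,0,0,0,0,0,20],[0,0,0,0,0,0,20],[0,0,0,0,0,0,20]]]}}

```text
time_s: 14.9
ee_pos: [0.5676, 0.352, -0.0142]
eef_rot: [3.142, 0.0, -3.026]
force: [-0.2, -0.3, 0.7]
grip_width: 0.0292
grip_force: 30.0
```

Request:
{"op": "carry_out", "data": {"plan": [[[0,0,-10,0,0,0,20],[0,0,-20,0,0,0,20],[0,0,-30,0,0,0,20],[0,0,-30,0,0,0,20],[0,0,-30,0,0,0,20],[0,0,-30,0,0,0,20],[0,0,-30,0,0,0,20],[0,0,-24,0,0,0,20],[0,0,0,0,0,0,20]]], "squeeze": 45}}

```text
time_s: 15.65
ee_pos: [0.5689, 0.3527, 0.1965]
eef_rot: [3.138, 0.008, -3.026]
force: [1.0, 1.4, -0.8]
grip_width: 0.0289
grip_force: 45.0
```

Request:
{"op": "carry_out", "data": {"plan": [[[0,0,0,0,0,0.115,20],[0,0,0,0,0,0.115,20],[0,0,0,0,0,0.115,20],[0,0,0,0,0,0.115,20],[0,0,0,0,0,0.115,20],[0,0,0,0,0,0.115,20],[0,0,0,0,0,0.115,20],[0,0,0,0,0,0.115,20],[0,0,0,0,0,0.115,20],[0,0,0,0,0,0.115,20],[0,0,0,0,0,0.115,20],[0,0,0,0,0,0.115,20],[0,0,0,0,0,0.115,20],[0,0,0,0,0,0.115,20],[0,0,0,0,0,0.115,20],[0,0,0,0,0,0.115,20],[0,0,0,0,0,0.115,20]]]}}

```text
time_s: 17.07
ee_pos: [0.5672, 0.3518, 0.1893]
eef_rot: [-3.141, 0.001, 1.296]
force: [1.1, -0.1, 0.2]
grip_width: 0.0291
grip_force: 45.0
```

Request:
{"op": "carry_out", "data": {"plan": [[[-26.6,5.8,0,0,0,0,20],[-26.6,5.8,0,0,0,0,20],[-26.6,5.8,0,0,0,0,20],[-26.6,5.8,0,0,0,0,20],[-26.6,5.8,0,0,0,0,20],[-26.6,5.8,0,0,0,0,20],[-26.6,5.8,0,0,0,0,20],[-26.6,5.8,0,0,0,0,20],[-26.6,5.8,0,0,0,0,20],[-26.6,5.8,0,0,0,0,20],[-26.6,5.8,0,0,0,0,20],[-26.6,5.8,0,0,0,0,20],[-26.6,5.8,0,0,0,0,20],[-26.6,5.8,0,0,0,0,20],[-26.6,5.8,0,0,0,0,20],[-26.6,5.8,0,0,0,0,20],[-26.6,5.8,0,0,0,0,20],[-26.6,5.8,0,0,0,0,20],[-26.6,5.8,0,0,0,0,20],[-26.6,5.8,0,0,0,0,20]]]}}

```text
time_s: 18.73
ee_pos: [0.5374, -0.193, 0.1896]
eef_rot: [-3.141, -0.0, 1.302]
force: [0.7, -0.3, -0.9]
grip_width: 0.0286
grip_force: 45.0
```

Run:
```python
from h import *
w=optics.camera("wrist"); s=optics.camera("side"); o=telemetry.get_obs(); T=o["ee_pos"]
print(T,o["eef_rot"],o["grip_width"],o["qpos"])
A=cv2.copyMakeBorder(cv2.resize(w["pixels"],(400,300),interpolation=cv2.INTER_AREA),0,100,0,0,cv2.BORDER_CONSTANT)
B=cv2.resize(s["pixels"][60:260,220:420],(400,400),interpolation=cv2.INTER_CUBIC)
cv2.imwrite("pics/w6.png",np.hstack([A,B])[:,:,::-1])
```

```text
[ 0.53713921 -0.19479922  0.18923722] [-3.14079492e+00  4.13557190e-04  1.29855101e+00] 0.028988940682916933 [-4.11742200e-01  3.43907095e-01  1.44973469e+00 -5.33568352e-04
  1.34868338e+00 -1.39378983e-01]
```

View pics/w6.png

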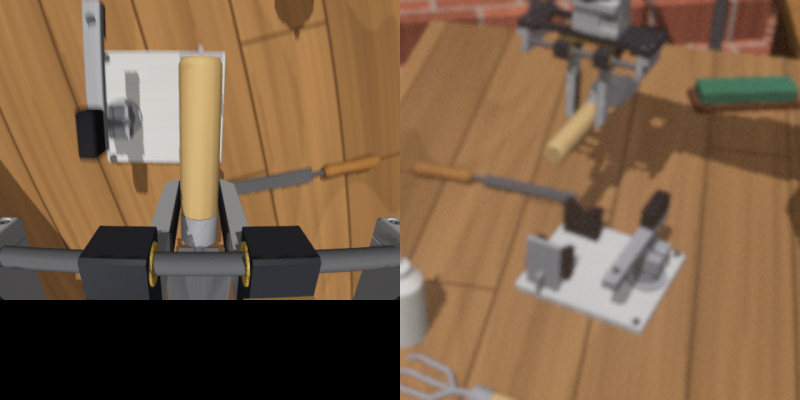

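The trowel is held level, hollow side up, with the butt toward the stop; the bar is still parked. I'll check the tilt numerically and then descend to just above the rests.

Run:
```python
from h import *
w=optics.camera("wrist"); o=telemetry.get_obs(); M=R.from_euler("xyz",o["eef_rot"]).as_matrix(); T=o["ee_pos"]
p=w["pixels"]; hsv=cv2.cvtColor(p,cv2.COLOR_RGB2HSV)
for z in (-.02,-.029,-.04): print(z,proj(w,[T+M@np.array([.1003,y,z]) for y in(-.015,0,.015)]+[T+M@np.array([.1003,0,z-.015]),T+M@np.array([.03,0,z])]).round(0).tolist())
print([ (r,hsv[r,280].tolist()) for r in range(60,110,4)])
for r in (110,180,250):
    print(r,[(c,hsv[r,c,:2].tolist()) for c in range(240,325,4)])
```

```text
-0.02 [[249.0, 79.0], [278.0, 79.0], [308.0, 79.0], [278.0, 76.0], [278.0, 212.0]]
-0.029 [[247.0, 77.0], [278.0, 77.0], [309.0, 77.0], [278.0, 74.0], [278.0, 217.0]]
-0.04 [[245.0, 75.0], [278.0, 75.0], [311.0, 75.0], [278.0, 71.0], [278.0, 223.0]]
[(60, [120, 4, 179]), (64, [130, 4, 178]), (68, [120, 3, 180]), (72, [120, 4, 180]), (76, [130, 5, 152]), (80, [19, 108, 212]), (84, [22, 98, 214]), (88, [22, 98, 214]), (92, [21, 104, 214]), (96, [21, 105, 214]), (100, [21, 104, 214]), (104, [20, 104, 214]), (108, [20, 105, 214])]
110 [(240, [21, 9]), (244, [21, 9]), (248, [17, 10]), (252, [18, 122]), (256, [19, 118]), (260, [19, 116]), (264, [19, 111]), (268, [19, 109]), (272, [19, 110]), (276, [20, 107]), (280, [20, 105]), (284, [19, 107]), (288, [19, 110]), (292, [19, 111]), (296, [19, 113]), (300, [19, 117]), (304, [18, 119]), (308, [18, 125]), (312, [17, 9]), (316, [15, 141]), (320, [15, 142]), (324, [15, 142])]
180 [(240, [21, 8]), (244, [21, 8]), (248, [19, 10]), (252, [18, 123]), (256, [18, 117]), (260, [19, 114]), (264, [19, 113]), (268, [19, 109]), (272, [19, 110]), (276, [19, 107]), (280, [19, 110]), (284, [19, 111]), (288, [19, 110]), (292, [19, 113]), (296, [19, 114]), (300, [19, 119]), (304, [18, 121]), (308, [18, 80]), (312, [16, 145]), (316, [15, 141]), (320, [16, 140]), (324, [15, 141])]
250 [(240, [15, 141]), (244, [15, 140]), (248, [15, 95]), (252, [17, 131]), (256, [18, 118]), (260, [19, 115]), (264, [19, 113]), (268, [19, 111]), (272, [19, 109]), (276, [19, 109]), (280, [19, 110]), (284, [19, 111]), (288, [19, 114]), (292, [18, 113]), (296, [19, 118]), (300, [18, 119]), (304, [18, 128]), (308, [14, 34]), (312, [14, 149]), (316, [15, 147]), (320, [15, 133]), (324, [13, 93])]
```

Request:
{"op": "carry_out", "data": {"plan": [[[0,0,20,0,0,0,20],[0,0,25,0,0,0,20],[0,0,25,0,0,0,20],[0,0,25,0,0,0,20],[0,0,20,0,0,0,20],[0,0,15,0,0,0,20],[0,0,7,0,0,0,20],[0,0,0,0,0,0,20],[0,0,0,0,0,0,20]]]}}

```text
time_s: 19.63
ee_pos: [0.5383, -0.1913, 0.0534]
eef_rot: [3.141, -0.0, 1.302]
force: [0.5, 0.3, -1.7]
grip_width: 0.0291
grip_force: 45.0
```

Request:
{"op": "carry_out", "data": {"plan": [[[0,0,4,0,0,0,20],[3,0,0,0,0,0,20],[3,0,0,0,0,0,20],[2,0,0,0,0,0,20],[0,0,0,0,0,0,20],[0,0,0,0,0,0,20]]]}}

```text
time_s: 20.13
ee_pos: [0.5403, -0.1839, 0.049]
eef_rot: [3.141, 0.0, 1.302]
force: [-1.2, 0.4, -2.3]
grip_width: 0.0289
grip_force: 45.0
```

Request:
{"op": "carry_out", "data": {"plan": [[[1.5,0,0,0,0,0,20],[1,0,0,0,0,0,20],[0,0,0,0,0,0,20],[0,0,0,0,0,0,20]]]}}

```text
time_s: 20.47
ee_pos: [0.5407, -0.182, 0.0488]
eef_rot: [3.142, 0.001, 1.302]
force: [-0.8, -4.0, -1.3]
grip_width: 0.0284
grip_force: 45.0
```

Butt contact with the stop is felt (about 4 N). I'll back off 1.5 mm and lower into the Vs.

Request:
{"op": "carry_out", "data": {"plan": [[[-1.5,0,2,0,0,0,20],[0,0,2,0,0,0,20],[0,0,2,0,0,0,20],[0,0,1,0,0,0,20],[0,0,0,0,0,0,20],[0,0,0,0,0,0,20]]], "squeeze": 30}}

```text
time_s: 20.97
ee_pos: [0.5404, -0.183, 0.0417]
eef_rot: [-3.141, -0.0, 1.302]
force: [0.2, 0.6, -1.3]
grip_width: 0.0294
grip_force: 30.0
```

Request:
{"op": "carry_out", "data": {"plan": [[[0,0,1,0,0,0,20],[0,0,1,0,0,0,20],[0,0,1,0,0,0,20],[0,0,0,0,0,0,20],[0,0,0,0,0,0,20]]]}}

```text
time_s: 21.38
ee_pos: [0.5404, -0.183, 0.0393]
eef_rot: [3.141, -0.0, 1.302]
force: [-3.2, 1.6, 6.4]
grip_width: 0.0296
grip_force: 30.0
```

Request:
{"op": "carry_out", "data": {"plan": [[[0,0,0,0,0,0,32],[0,0,0,0,0,0,36],[0,0,0,0,0,0,45],[0,0,0,0,0,0,55],[0,0,0,0,0,0,60],[0,0,0,0,0,0,60],[0,0,0,0,0,0,60],[0,0,-5,0,0,0,60],[0,0,-15,0,0,0,60],[0,0,-30,0,0,0,60],[0,0,-35,0,0,0,80],[0,0,-40,0,0,0,94],[0,0,-40,0,0,0,94],[0,0,-30,0,0,0,94],[0,0,-28,0,0,0,94],[0,0,0,0,0,0,94],[0,0,0,0,0,0,94]]]}}

```text
time_s: 22.8
ee_pos: [0.5407, -0.1832, 0.2633]
eef_rot: [3.139, 0.0, 1.302]
force: [-0.8, 0.7, -2.0]
grip_width: 0.0939
grip_force: 0.0
```

Run:
```python
from h import *
w=optics.camera("wrist"); s=optics.camera("side"); o=telemetry.get_obs(); T=o["ee_pos"]
print(T,o["eef_rot"],o["grip_width"])
B=cv2.resize(s["pixels"][130:250,250:370],(400,400),interpolation=cv2.INTER_CUBIC)
A=cv2.copyMakeBorder(cv2.resize(w["pixels"],(400,300),interpolation=cv2.INTER_AREA),0,100,0,0,cv2.BORDER_CONSTANT)
cv2.imwrite("pics/w7.png",np.hstack([A,B])[:,:,::-1]); np.save("w7.npy",w["pixels"])
p=w["pixels"]; hsv=cv2.cvtColor(p,cv2.COLOR_RGB2HSV); m=cv2.inRange(hsv,(17,85,150),(24,130,255))
k=max(cv2.findContours(m,cv2.RETR_EXTERNAL,cv2.CHAIN_APPROX_NONE)[0],key=cv2.contourArea); r=cv2.minAreaRect(k); print(r)
c=cv2.boxPoints(r); P=plane(w,c,.070)[:,:2]
ax=np.array([np.cos(.272),-np.sin(.272)]); ay=np.array([-ax[1],ax[0]]); sx=np.array([.546,-.1605]); print(np.c_[(P-sx)@ax,(P-sx)@ay])
```

```text
[ 0.54002474 -0.18290819  0.260817  ] [-3.14017837e+00 -2.17661577e-04  1.30178647e+00] 0.09403728180163694
((276.8877868652344, 151.51368713378906), (23.35016632080078, 97.3981704711914), 2.02136492729187)
[[-0.01669798 -0.03875333]
 [-0.01187261  0.0735091 ]
 [ 0.0142057   0.07269216]
 [ 0.01136886 -0.0397225 ]]
```

View pics/w7.png

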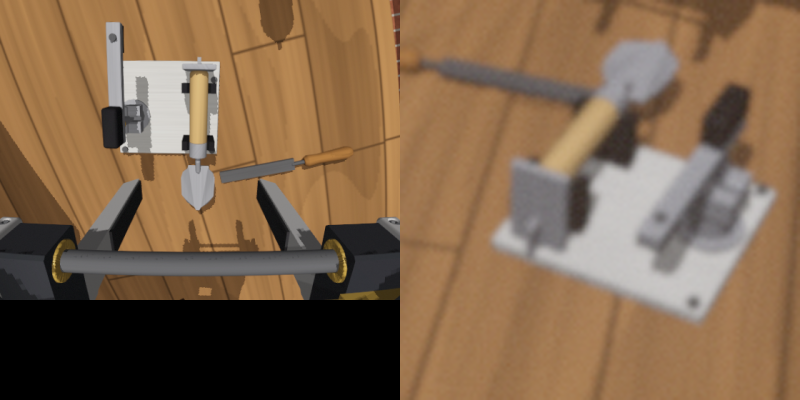

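The trowel lies in both Vs with its butt at the stop and hollow side up, and the bar is still parked. Now I'll go back to the bar's grip, taking it lower than the first time.

Request:
{"op": "carry_out", "data": {"plan": [[[4,-19.7,0,0,0,0,94],[4,-19.7,0,0,0,0,94],[4,-19.7,0,0,0,0,94],[4,-19.7,0,0,0,0,94],[4,-19.7,0,0,0,0,94],[4,-19.7,0,0,0,0,94],[0,0,0,0,0,0.03,94],[0,0,0,0,0,0,94],[0,0,0,0,0,0,94]]]}}

```text
time_s: 23.65
ee_pos: [0.4327, -0.1285, 0.261]
eef_rot: [-3.14, -0.0, 1.273]
force: [-0.0, -0.2, -0.4]
grip_width: 0.0943
grip_force: 0.0
```

Run:
```python
from h import *
w=optics.camera("wrist"); o=telemetry.get_obs(); print(o["ee_pos"],o["eef_rot"])
m=(w["pixels"].max(2)<60).astype(np.uint8)
for k in cv2.findContours(m,cv2.RETR_EXTERNAL,cv2.CHAIN_APPROX_NONE)[0]:
    if 400<cv2.contourArea(k)<2500:
        r=cv2.minAreaRect(k); c=cv2.boxPoints(r); P=plane(w,c,.148); print(r,P.mean(0).round(4),P.round(4).tolist())
```

```text
[ 0.43283942 -0.12857351  0.2610598 ] [-3.14031709e+00 -8.51291150e-05  1.27260027e+00]
((35.0, 396.5), (70.0, 45.0), 0.0) [ 0.0542 -0.2809  0.148 ] [[-0.0254, -0.3066, 0.148], [0.0281, -0.2361, 0.148], [0.1277, -0.2566, 0.148], [0.0866, -0.3244, 0.148]]
((279.5, 202.0), (58.0, 27.0), 90.0) [ 0.4339 -0.1266  0.148 ] [[0.4302, -0.0954, 0.148], [0.4544, -0.1028, 0.148], [0.4381, -0.1581, 0.148], [0.4127, -0.1502, 0.148]]
((21.499996185302734, 186.49996948242188), (42.99999237060547, 114.99998474121094), 0.0) [ 0.1889 -0.0359  0.148 ] [[0.1341, -0.0814, 0.148], [0.1967, 0.0246, 0.148], [0.2407, 0.0091, 0.148], [0.1841, -0.0959, 0.148]]
((31.58464813232422, 174.48257446289062), (142.97190856933594, 36.67202377319336), 78.36637115478516) [ 0.2059 -0.0292  0.148 ] [[0.2053, 0.0425, 0.148], [0.2447, 0.0353, 0.148], [0.2089, -0.0995, 0.148], [0.1646, -0.0952, 0.148]]
```

Centred. Descend 162 mm and close.

Request:
{"op": "carry_out", "data": {"plan": [[[0,0,25,0,0,0,94],[0,0,35,0,0,0,94],[0,0,35,0,0,0,80],[0,0,35,0,0,0,60],[0,0,20,0,0,0,50],[0,0,9,0,0,0,50],[0,0,3,0,0,0,40],[0,0,0,0,0,0,15],[0,0,0,0,0,0,15],[0,0,0,0,0,0,15],[0,0,0,0,0,0,15],[0,0,0,0,0,0,15],[0,0,0,0,0,0,15],[0,0,0,0,0,0,15],[0,0,0,0,0,0,15],[0,0,0,0,0,0,15]]], "squeeze": 45}}

```text
time_s: 25.03
ee_pos: [0.4314, -0.1281, 0.1001]
eef_rot: [-3.138, 0.0, 1.272]
force: [-12.4, 3.8, 13.0]
grip_width: 0.0216
grip_force: 45.0
```

Request:
{"op": "carry_out", "data": {"plan": [[[0,0,-2,0,0,0,15],[0,0,-2,0,0,0,15],[0,0,-2,0,0,0,15],[0,0,-2,0,0,0,15],[0,0,0,0,0,0,15],[0,0,0,0,0,0,15]]], "squeeze": 50}}

```text
time_s: 25.53
ee_pos: [0.4313, -0.128, 0.1065]
eef_rot: [-3.137, -0.0, 1.272]
force: [-5.8, 1.1, -13.1]
grip_width: 0.0214
grip_force: 50.0
```

Request:
{"op": "carry_out", "data": {"plan": [[[0,0,0,0,0,0.11,15],[0,0,0,0,0,0.11,15],[0,0,0,0,0,0.11,15],[0,0,0,0,0,0.11,15],[0,0,0,0,0,0.11,15],[0,0,0,0,0,0.11,15],[0,0,0,0,0,0.11,15],[0,0,0,0,0,0.11,15],[0,0,0,0,0,0.11,15],[0,0,0,0,0,0.11,15],[0,0,0,0,0,0.11,15],[0,0,0,0,0,0.11,15],[0,0,0,0,0,0.11,15],[0,0,0,0,0,0.115,15],[0,0,0,0,0,0,15],[0,0,0,0,0,0,15]]]}}

```text
time_s: 26.87
ee_pos: [0.4315, -0.1288, 0.1067]
eef_rot: [3.14, 0.003, -0.274]
force: [-4.3, -4.3, -13.6]
grip_width: 0.0219
grip_force: 50.0
```

Request:
{"op": "carry_out", "data": {"plan": [[[0,0,2,0,0,0,15],[0,0,2,0,0,0,15],[0,0,2,0,0,0,15],[0,0,2,0,0,0,15],[0,0,2,0,0,0,15],[0,0,0,0,0,0,15]]]}}

```text
time_s: 27.37
ee_pos: [0.4315, -0.1287, 0.0965]
eef_rot: [3.141, 0.003, -0.273]
force: [-4.2, -5.1, -11.7]
grip_width: 0.0216
grip_force: 50.0
```

It's in the slot and the spring load is still carried. I'll keep lowering.

Request:
{"op": "carry_out", "data": {"plan": [[[0,0,2,0,0,0,15],[0,0,2,0,0,0,15],[0,0,2,0,0,0,15],[0,0,2,0,0,0,15],[0,0,2,0,0,0,15],[0,0,1,0,0,0,15],[0,0,0,0,0,0,15]]]}}

```text
time_s: 27.95
ee_pos: [0.4316, -0.1288, 0.0858]
eef_rot: [3.141, 0.003, -0.273]
force: [-4.8, -3.3, -9.4]
grip_width: 0.0215
grip_force: 50.0
```

Request:
{"op": "carry_out", "data": {"plan": [[[0,0,1,0,0,0,15],[0,0,1,0,0,0,15],[0,0,1,0,0,0,15],[0,0,0,0,0,0,15],[0,0,0,0,0,0,15]]]}}

```text
time_s: 28.37
ee_pos: [0.4316, -0.1288, 0.0829]
eef_rot: [3.141, 0.003, -0.273]
force: [-5.4, -4.2, -9.5]
grip_width: 0.0217
grip_force: 50.0
```

Request:
{"op": "carry_out", "data": {"plan": [[[0,0,1,0,0,0,15],[0,0,1,0,0,0,15],[0,0,0,0,0,0,15],[0,0,0,0,0,0,15]]]}}

```text
time_s: 28.7
ee_pos: [0.4316, -0.1288, 0.0814]
eef_rot: [3.14, 0.003, -0.273]
force: [-9.2, -3.2, -2.1]
grip_width: 0.0216
grip_force: 50.0
```

Request:
{"op": "carry_out", "data": {"plan": [[[0,0,0.7,0,0,0,15],[0,0,0,0,0,0,15],[0,0,0,0,0,0,15]]]}}

```text
time_s: 28.95
ee_pos: [0.4315, -0.1288, 0.0812]
eef_rot: [3.14, 0.003, -0.273]
force: [-13.4, -0.9, 5.0]
grip_width: 0.0215
grip_force: 50.0
```

The load has passed onto the handle. Open gently and rise.

Request:
{"op": "carry_out", "data": {"plan": [[[0,0,0,0,0,0,24],[0,0,0,0,0,0,28],[0,0,0,0,0,0,40],[0,0,0,0,0,0,55],[0,0,0,0,0,0,60],[0,0,0,0,0,0,60],[0,0,0,0,0,0,60],[0,0,-10,0,0,0,60],[0,0,-25,0,0,0,60],[0,0,-35,0,0,0,60],[0,0,-40,0,0,0,60],[0,0,-40,0,0,0,60],[0,0,-35,0,0,0,60],[0,0,0,0,0,0,60],[0,0,0,0,0,0,60],[0,0,0,0,0,0,60],[0,0,0,0,0,0,60]]]}}

```text
time_s: 30.37
ee_pos: [0.4323, -0.1284, 0.265]
eef_rot: [-3.141, 0.002, -0.273]
force: [-0.4, 0.7, 0.4]
grip_width: 0.0596
grip_force: 0.0
```

Run:
```python
from h import *
w=optics.camera("wrist"); o=telemetry.get_obs(); print(o["ee_pos"],o["force"],o["time_s"])
p=w["pixels"]; hsv=cv2.cvtColor(p,cv2.COLOR_RGB2HSV)
m=(p.max(2)<60).astype(np.uint8)
for k in cv2.findContours(m,cv2.RETR_EXTERNAL,cv2.CHAIN_APPROX_NONE)[0]:
    r=cv2.minAreaRect(k)
    if 400<cv2.contourArea(k)<2500 and 240<r[0][0]<320: print("grip",r,plane(w,[r[0]],.1285))
m=cv2.inRange(hsv,(17,85,150),(24,130,255)); m[:, :150]=0; m[200:]=0
ax=np.array([np.cos(.272),-np.sin(.272)]); ay=np.array([-ax[1],ax[0]]); sx=np.array([.546,-.1605])
for k in cv2.findContours(m,cv2.RETR_EXTERNAL,cv2.CHAIN_APPROX_NONE)[0]:
    if cv2.contourArea(k)>100:
        r=cv2.minAreaRect(k); P=plane(w,cv2.boxPoints(r),.07)[:,:2]-sx; print("wood",r,np.c_[P@ax,P@ay].round(4).tolist())
```

```text
[ 0.43235506 -0.12833559  0.26497299] [-0.58682199  0.87671015 -0.71977452] 30.4167
grip ((276.0, 402.0), (101.99998474121094, 33.99999237060547), -0.0) [[ 0.17192973 -0.05112446  0.1285    ]]
grip ((279.9999694824219, 196.99998474121094), (19.999996185302734, 53.99999237060547), 0.0) [[ 0.43339253 -0.12949327  0.1285    ]]
wood ((306.0, 82.5), (25.0, 16.0), 90.0) [[0.0126, -0.0204], [0.0127, -0.0381], [-0.0139, -0.0386], [-0.0139, -0.0207]]
wood ((240.0, 81.0), (26.0, 58.0), 90.0) [[0.0154, 0.0753], [0.0147, 0.0114], [-0.0129, 0.0116], [-0.0123, 0.0766]]
```

The bar is closed with its grip aligned, the handle is centred (within about 1 mm) and the butt is at the stop. Handing in.

```bash
python3 -c "
from station import ctrl
print(ctrl.hand_in())"
```

```text
the job is handed in; nothing more can be done
None
```

The trowel is clamped in the cradle, hollow side up with its butt at the stop. I lowered the bar by hand onto it and handed the job in at about 30 s; the hand-in returned no verdict.

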